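Tip the wheel nuts out of the tipping tray

ROBOT

A 6-joint arm with a two-finger parallel gripper is mounted at the origin on the work surface. World frame = base frame: x ahead of the robot, y to its left, z up, the work surface at z = 0. Lengths are in m, angles in rad, forces in N, time in s.
With the tool pointing down it reaches from about 0.35 to 0.775 m from the base axis. Payload 7.3 kg.
Tool frame: the origin (TCP) lies on the centre line of the jaws, within the pads' length; the fingertips stand 11 mm ahead of it and the grasp point (between the pads) lies 8 mm behind it; z points along the fingers, y is the direction in which the jaws open and shut (so a half turn about z gives the same grasp; the last joint's range is limited). The gripper opens to 92 mm and grips with 3 to 60 N. Pads are 19 mm wide; open, the fingers measure 130 mm over their backs; the gripper's body (75 mm by 190 mm) begins 47 mm behind the grasp point.
Start: joints at [-1.272, 0.342, 1.524, -0, 1.275, -0.146], TCP at [0.226, -0.474, 0.208] pointing down, gripper open.
Joint ranges: [-2.53, 2.53], [-0.77, 2.02], [0.04, 2.7], [-1, 4.14], [0.28, 2.66], [-3.11, 3.11]. Speed limits (rad/s): [2.57, 2.57, 3.14, 3.14, 3.14, 3.14].

INTERFACE

Orientations are given as [roll, pitch, yaw] about the fixed x, y, z axes, in that order (R = Rz(yaw) Ry(pitch) Rx(roll)).
In Python, from cell import robot gives the robot as it stands.
- The arm moves only by the tool jog_arm, never from a script. Its argument "deltas" is one flat list of numbers, 6 for each row, row after row: the shift along the world's x, y, z in units of 0.1 m (1.0 is 0.1 m), then the turn, a rotation vector about the world's x, y, z in units of 90 degrees (1.0 is 90 degrees). A call has 1 to 5 rows; each row is the pose to reach, as a shift and turn from the pose commanded when the call began; what a row does not reach only later rows make up. A row lasts 1/12 s, in which the tool goes at most 41.7 mm and 7.16 degrees, less where a joint would pass 70% of its speed; a pose out of reach is approached as far as the arm can. A call with a number of a shift or a turn outside -1 to 1 is refused whole. A call with a gripper value outside its range is refused whole. "claw" is the opening, from 0 (shut) to 1 (fully open), set as the call begins (left out, the last holds). The fingers move at their own pace and stop on an object; "newtons" is the grip in N (left out, the last holds). Time passes only in rows, so rows that repeat a pose let the fingers close. It gives the time, the measured TCP pose, the force and the opening at its end, in the units of the state.
- robot.observe(): the state, without advancing time (a new reading comes with each control period).
- robot.read_camera(name): name is "scene" or "top" or "wrist"; returns the picture (400x640x3 uint8, red, green, blue); there is no depth.
- robot.camera_params(name): a dict with "fx", "fy", "cx", "cy" (pixels), "R" (3x3) and "t" (3): a world point X has camera coordinates R X + t. Camera axes: x right, y down, z forward; pixel columns grow to the right and rows downward; lengths in m; the calibration is good to about 2 mm. A picture is of the moment at which its call begins: read the wrist's pose just before it. camera_params takes no time and is no camera call; for the wrist camera it gives the pose at the moment of the call.
- robot.hand_in(): hands the job in, once; it reports no verdict.
The state is a dict: "time": time; "qpos": joint angles; "qvel": joint speeds; "joint_efforts": joint torques, N m; "tool_pos": TCP position; "tool_rot": TCP orientation; "contact_force": force on the tool from outside, world axes, zero at the start; "torque": the same for the moment, N m; "opening": finger opening in m.
Only numpy, scipy, OpenCV 4.12 (cv2) and the standard library are available. Lean on these libraries where they do the work, as an engineer would, in place of code of your own. Each camera call takes 0.05 s, during which the arm holds its last target. There are 200 camera calls.

TASK

Set the grey parts tub on the bench so that the open end of the tipping tray hangs over it. Then press the tray's side rim down gently until the tray sits firmly on its rubber stop, and keep it pressed there until all four wheel nuts have slid out into the tub. Let the tray come back up to level under control, without letting it snap back, leave the tub standing there with the nuts in it, and leave the other things on the bench alone.

Things in the scene. Friction and masses are not known exactly. Their poses are not given: they have to be found in the camera images.
- stand: Fixed dark steel stand of the tipping tray. Origin on the bench straight under the middle of the hinge axis; x points level towards the tray's open end, y to the left of that, z up. Hinge axis along y, 135 mm above the bench. Base plate 8 mm thick, from x = -120 to +58 mm, y = -65 to +65 mm; a tub must stand beyond it.
- tray (a joint): Tilt of the aluminium tray in rad: 0 = level, resting; grows as the open end goes down. A return spring resists: pressing at the rim points takes about 4 N at first, 5 to 8 N near the stop, then rises steeply. It meets the rubber stop somewhere in 0.36 to 0.72, differently each time. Nuts slide from 0.22 to 0.35 on. Let go, it snaps back hard.
- tray_lip (a point): Middle of the tray floor's edge at the open end, 125 mm from the hinge axis, on the floor's upper face; on the stop it is 53 to 91 mm above the bench. The tray is a straight trough from 110 mm behind the hinge to 125 mm ahead, 56 mm wide inside, walls 33 mm high at both sides and the back, open in front, floor 3 mm thick. Nuts come out briskly, up to 80 mm on.
- tray_rim_left (a point): Point on the upper face of the tray's left (+y of the stand) rim, 95 mm from the hinge towards the open end, 50 mm left of the middle, 168 mm above the bench when level: a good place to press down. Each rim is a flat flange 34 mm wide (31 to 65 mm from the middle), 3 mm thick, along the whole tray.
- tray_rim_right (a point): The like point on the right (-y of the stand) rim.
- stop_post: Upright steel post 14 mm across on the base plate under the right rim, 45 mm ahead of the hinge; origin at its foot, z up. A screw on it carries a black rubber ball 16 mm across; its height (top 134 to 149 mm above the bench) is set differently each time and is not measured: the stop must be felt. On the stop the push at the rim points rises by about 4 N per mm.
- tub: Grey open parts tub, loose, 200 g, 150 mm long (x) by 100 mm wide (y) by 45 mm high, walls and floor 3 mm. Origin at the centre of its underside, z up. A black grip lug stands on its +x end.
- tub_lug (a point): Centre of the upper part of the tub's grip lug, 60 mm above the tub's underside and 89.5 mm from the tub's middle along its +x axis. The lug is an upright block from the bench up, 24 mm across (tub's y: grip it across this) by 30 mm long (tub's x), its top 80 mm above the tub's underside.
- nut0_c (a point): Centre of steel hexagonal wheel nut 1 of 4, 22 mm across flats and 18 mm high, about 50 g, lying in the back half of the tray at the start.
- nut1_c (a point): Centre of steel hexagonal wheel nut 2 of 4, 22 mm across flats and 18 mm high, about 50 g, lying in the back half of the tray at the start.
- nut2_c (a point): Centre of steel hexagonal wheel nut 3 of 4, 22 mm across flats and 18 mm high, about 50 g, lying in the back half of the tray at the start.
- nut3_c (a point): Centre of steel hexagonal wheel nut 4 of 4, 22 mm across flats and 18 mm high, about 50 g, lying in the back half of the tray at the start.
- wrench: Steel wrench, 190 mm, lying nearer the robot than the tray; leave alone.
- screwdriver: Screwdriver, 200 mm, lying on the bench; leave alone.
- mug: White mug 80 mm across, 95 mm high; leave alone.
- spray: White spray can 66 mm across, 190 mm high, beyond the tray; leave alone.
- tape: Black ring (roll), 100 mm across, 25 mm high; leave alone.
- jar: Amber glass jar 70 mm across, 90 mm high; leave alone.
- wood: Timber offcut 140 by 45 by 45 mm; leave alone.

How it is judged:
On the way, in this order (a step that is already met when the one before it is completed fails the run):
1. the tub stands on the bench, let go, with the open end of the tray over its mouth (height (world z) of tub below 0.006 m and angle between tub's own z axis and vertical below 0.06 rad and linear speed of tub below 0.02 m/s and contact force between the fingers and tub below 0.1 N and x of tray_lip in the frame of tub between -0.075 and 0.075 m and y of tray_lip in the frame of tub between -0.045 and 0.045 m), for 0.2 s.
2. the tray is pressed firmly (over 4 N) on its rubber stop and all four nuts lie in the tub (contact force between tray and stop_post above 4 N and x of nut0_c in the frame of tub between -0.075 and 0.075 m and y of nut0_c in the frame of tub between -0.05 and 0.05 m and z of nut0_c in the frame of tub between 0 and 0.045 m and x of nut1_c in the frame of tub between -0.075 and 0.075 m and y of nut1_c in the frame of tub between -0.05 and 0.05 m and z of nut1_c in the frame of tub between 0 and 0.045 m and x of nut2_c in the frame of tub between -0.075 and 0.075 m and y of nut2_c in the frame of tub between -0.05 and 0.05 m and z of nut2_c in the frame of tub between 0 and 0.045 m and x of nut3_c in the frame of tub between -0.075 and 0.075 m and y of nut3_c in the frame of tub between -0.05 and 0.05 m and z of nut3_c in the frame of tub between 0 and 0.045 m), for 0.3 s.
At the end, for the whole second after the job is handed in: All four nuts lie in the tub below its rim and at rest; the tub stands upright on the bench (within 0.06 rad, underside within 6 mm of the bench), at rest and let go; the tray is back level (below 0.05 rad) (x of nut0_c in the frame of tub between -0.075 and 0.075 m and y of nut0_c in the frame of tub between -0.05 and 0.05 m and z of nut0_c in the frame of tub between 0 and 0.045 m and x of nut1_c in the frame of tub between -0.075 and 0.075 m and y of nut1_c in the frame of tub between -0.05 and 0.05 m and z of nut1_c in the frame of tub between 0 and 0.045 m and x of nut2_c in the frame of tub between -0.075 and 0.075 m and y of nut2_c in the frame of tub between -0.05 and 0.05 m and z of nut2_c in the frame of tub between 0 and 0.045 m and x of nut3_c in the frame of tub between -0.075 and 0.075 m and y of nut3_c in the frame of tub between -0.05 and 0.05 m and z of nut3_c in the frame of tub between 0 and 0.045 m and height (world z) of tub below 0.006 m and angle between tub's own z axis and vertical below 0.06 rad and linear speed of tub below 0.02 m/s and value of joint tray below 0.05 rad and linear speed of each of nut0, nut1, nut2, nut3 below 0.03 m/s); the robot touches nothing.
It fails at once if the tray is pressed by the robot with more than 22 N (contact force between the arm and tray above 22 N).
It fails at once if the tray is pressed by the fingers with more than 22 N (contact force between the fingers and tray above 22 N).
It fails at once if the tray snaps back (faster than 3 rad/s) (velocity of joint tray below -3 rad/s).
It fails at once if a bystander is moved more than 25 mm (distance of any of wrench, screwdriver, mug, spray, tape, jar, wood from where it was at the start of the episode above 0.025 m).
It also fails if it takes over 72 s, if anything falls off the work surface, if the arm or the gripper's body presses on something with over 40 N, if the wrist force passes 120 N, or if a joint passes its speed limit or range.

## Working session

There is one attempt and no reset: what is moved stays moved. The work goes in short steps, Python scripts to look and compute and a tool call to move; the robot and the scene stay as the last step left them, time stands still between calls to the robot, and variables do not carry over. Pictures are saved under pics/ and viewed, about 8 in all and at most 12, crops included, and the job is handed in when it is done.

Besides the shell and the picture viewer there is one more tool, called as a command line: name --argument value ..., lists and objects as JSON in quotes. jog_arm: Moves the arm, as the interface text tells. Its arguments: {"type":"object","properties":{"deltas":{"type":"array","items":{"type":"number"}},"claw":{"type":"number"},"newtons":{"type":"number"}},"required":["deltas"]}

```bash
mkdir -p pics; cat > h.py <<'E'
import numpy as np, cv2
from cell import robot
def snap(n,f):
    p=robot.camera_params(n); im=robot.read_camera(n); cv2.imwrite('pics/'+f,im[:,:,::-1]); return p,im
def ray(p,u,v):
    R=np.array(p['R']);t=np.array(p['t']); d=R.T@np.array([(u-p['cx'])/p['fx'],(v-p['cy'])/p['fy'],1]); return -R.T@t,d
def onz(p,u,v,z):
    o,d=ray(p,u,v); return o+d*(z-o[2])/d[2]
def proj(p,X):
    c=np.array(p['R'])@np.array(X)+np.array(p['t']); return np.array([p['fx']*c[0]/c[2]+p['cx'],p['fy']*c[1]/c[2]+p['cy']])
def tri(p,a,q,b):
    o,d=ray(p,*a);O,D=ray(q,*b); s=np.linalg.lstsq(np.c_[d,-D],O-o,rcond=None)[0]; P=o+s[0]*d;Q=O+s[1]*D; return (P+Q)/2,np.linalg.norm(P-Q)
E
python3 - <<'E'
from h import *
for n in ('top','scene'):
    p,im=snap(n,n+'0.png'); print(n,-np.array(p['R']).T@p['t'],p['fx'],np.round(p['R'],3).tolist())
s=robot.observe();print(s)
E
```

```text
top [ 0.45217038 -0.05385196  1.21172246] 386.06344444738045 [[0.007, -1.0, -0.002], [-0.994, -0.006, -0.105], [0.105, 0.003, -0.994]]
scene [ 1.10426947 -0.41639904  1.05120878] 425.3217897867517 [[0.543, 0.839, 0.009], [0.678, -0.433, -0.593], [-0.494, 0.328, -0.805]]
{'time': 0.1, 'qpos': array([-1.27200766e+00,  3.42624464e-01,  1.52489557e+00, -2.24725227e-05,
        1.27538238e+00, -1.45992172e-01]), 'qvel': array([-0.00086336, -0.00122296, -0.00205345,  0.00020171,  0.00132612,
       -0.00020707]), 'joint_efforts': array([ 1.02245183e-03, -4.32006097e+01, -2.44694120e+01,  7.19212135e-02,
        5.26149804e-02, -6.17458477e-05]), 'tool_pos': array([ 0.2257933 , -0.47355341,  0.20743835]), 'tool_rot': array([-3.14029370e+00, -1.69274073e-04,  4.44787287e-01]), 'contact_force': array([-0.43750327,  0.47120384, -0.1768211 ]), 'torque': array([-0.03544002,  0.02973886,  0.03011067]), 'opening': 0.09192315618502653}
```

View pics/top0.png

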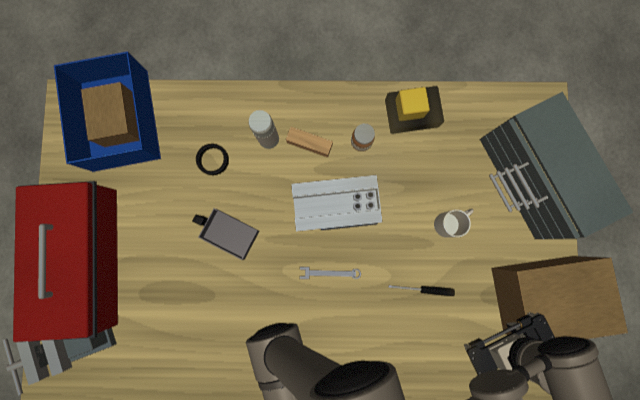

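View pics/scene0.png

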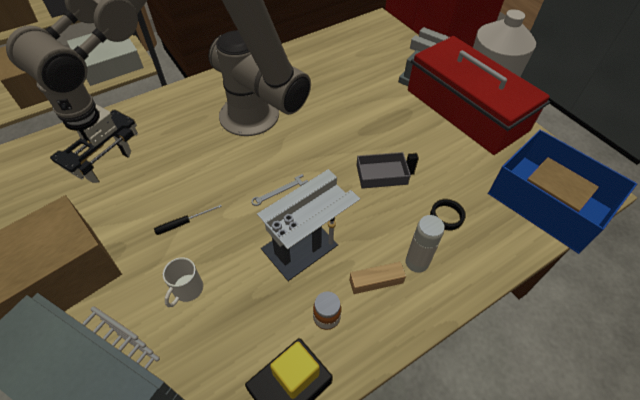

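Top view: the tray is at (292–382, 177–230) with its open end to image-left (+y), the nuts are at (363, 200), the tub at (230, 233) and its lug at (199, 219). The scene view shows the stop post under the right rim, with the tub at (384, 170) and its lug at (412, 163). Next I'll measure these by masks.

```bash
cat > m.py <<'E'
from h import *
P={};I={}
for n in ('top','scene'):
    P[n]=robot.camera_params(n); I[n]=cv2.imread(f'pics/{n}0.png')
def mask(n,box,lo,hi,smax):
    x0,y0,x1,y1=box; hsv=cv2.cvtColor(I[n],cv2.COLOR_BGR2HSV); m=((hsv[...,1]<smax)&(hsv[...,2]>=lo)&(hsv[...,2]<=hi)).astype('u1'); o=np.zeros_like(m); o[y0:y1,x0:x1]=m[y0:y1,x0:x1]
    o=cv2.morphologyEx(o,cv2.MORPH_CLOSE,np.ones((3,3)))
    c=max(cv2.findContours(o,0,2)[0],key=cv2.contourArea); return o,c
def quad(c):
    h=cv2.convexHull(c)
    for e in np.arange(1,12,.5):
        a=cv2.approxPolyDP(h,e,True)
        if len(a)<=4: return a[:,0].astype(float)
for name,n,box,lo,hi,s in [('tray','top',(280,165,395,240),120,255,70),('tub','top',(185,200,270,270),45,140,80),('lug','top',(185,200,215,235),0,45,256),('tray','scene',(250,165,365,255),120,255,70),('tub','scene',(350,145,425,195),30,150,80),('lug','scene',(400,145,425,180),0,45,256)]:
    m,c=mask(n,box,lo,hi,s); print(name,n,cv2.contourArea(c),quad(c).tolist(),cv2.boundingRect(c))
for n,b in [('top',(180,165,400,275)),('scene',(240,140,430,285))]:
    cr=I[n][b[1]:b[3],b[0]:b[2]]; k=800/(b[2]-b[0]); cv2.imwrite(f'pics/c_{n}.png',cv2.resize(cr,None,fx=k,fy=k,interpolation=2)); print(n,b,k)
E
python3 m.py
```

```text
tray top 4033.0 [[376.0, 175.0], [381.0, 222.0], [296.0, 231.0], [291.0, 184.0]] (291, 175, 91, 57)
tub top 1640.5 [[213.0, 208.0], [258.0, 231.0], [242.0, 259.0], [198.0, 237.0]] (198, 208, 61, 52)
lug top 140.0 [[214.0, 210.0], [201.0, 234.0], [193.0, 219.0]] (193, 210, 22, 25)
tray scene 3398.0 [[328.0, 169.0], [360.0, 198.0], [287.0, 248.0], [252.0, 198.0]] (251, 169, 110, 80)
tub scene 1553.5 [[403.0, 152.0], [406.0, 184.0], [361.0, 186.0], [358.0, 155.0]] (357, 152, 54, 36)
lug scene 237.5 [[416.0, 154.0], [413.0, 173.0], [400.0, 179.0], [400.0, 154.0]] (400, 154, 18, 26)
top (180, 165, 400, 275) 3.6363636363636362
scene (240, 140, 430, 285) 4.2105263157894735
```

```bash
python3 -c "
import cv2,numpy as np
a=cv2.imread('pics/c_top.png');b=cv2.imread('pics/c_scene.png')
a=cv2.resize(a,(600,300));b=cv2.resize(b,(393,300))
cv2.imwrite('pics/cc.png',cv2.resize(cv2.imread('pics/c_scene.png'),(786,600)))"
```

```text
(no output)
```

View pics/c_top.png

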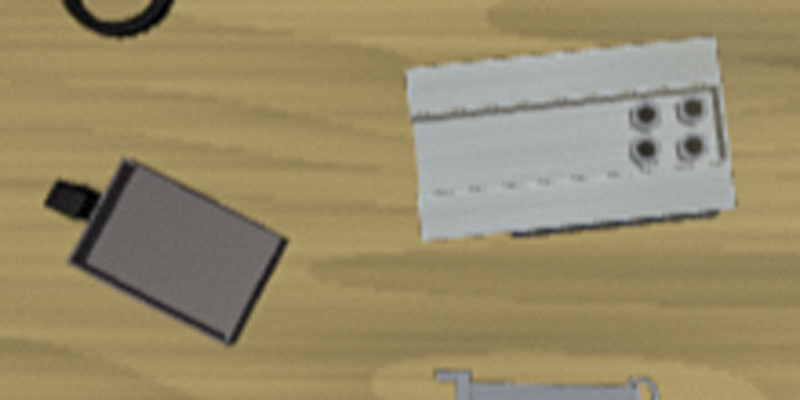

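View pics/cc.png

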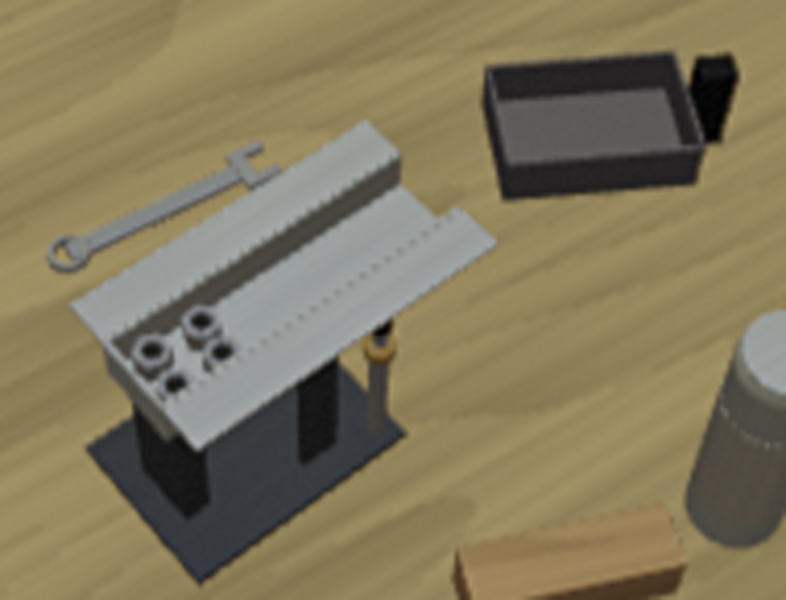

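The crops give clear corners. Crop_top: tray at (407,70), (715,38), (735,208), (422,240); tub rim at (128,160), (287,240), (232,346), (70,263). Crop_scene: tray at (370,122), (497,241), (203,452), (72,303); tub rim at (487,67), (674,54), (704,148), (503,166).

```bash
cat > t.py <<'E'
from h import *
P={n:robot.camera_params(n) for n in('top','scene')}
T=lambda u,v:(u*220/800+180-.5,v*220/800+165-.5)
S=lambda u,v:(u*190/786+240-.5,v*190/786+140-.5)
g={'tray openL,openR,backR,backL':([(422,240),(407,70),(715,38),(735,208)],[(370,122),(497,241),(203,452),(72,303)],.168),
'tub lug+x,far+x.. ':([(128,160),(287,240),(232,346),(70,263)],[(704,148),(503,166),(487,67),(674,54)],.045),
'lugtop':([(72,197)],[(716,66)],.08)}
for k,(a,b,z) in g.items():
    print(k); L=[]
    for i,j in zip(a,b):
        X,e=tri(P['top'],T(*i),P['scene'],S(*j)); A=onz(P['top'],*T(*i),z);B=onz(P['scene'],*S(*j),z); print(X.round(4),round(e,4),A[:2].round(4),B[:2].round(4)); L.append((A+B)/2)
    L=np.array(L)
    if len(L)==4: print('mean',L.mean(0).round(4),'sides',np.linalg.norm(L-np.roll(L,-1,0),axis=1).round(4),[np.degrees(np.arctan2(d[1],d[0])).round(2) for d in np.roll(L,-1,0)-L])
E
python3 t.py
```

```text
tray openL,openR,backR,backL
[0.485  0.0169 0.1685] 0.0019 [0.4846 0.0161] [0.4851 0.0179]
[0.6115 0.0289 0.1717] 0.0004 [0.612  0.0291] [0.6095 0.031 ]
[ 0.639  -0.2013  0.1657] 0.0034 [ 0.6378 -0.2025] [ 0.6411 -0.2004]
[ 0.5098 -0.2158  0.1704] 0.0003 [ 0.5099 -0.2163] [ 0.5082 -0.2151]
mean [ 0.561  -0.0925  0.168 ] sides [0.1265 0.2333 0.1311 0.234 ] [np.float64(5.91), np.float64(-82.94), np.float64(-173.77), np.float64(95.93)]
tub lug+x,far+x.. 
[0.554  0.2714 0.0467] 0.0028 [0.5534 0.2707] [0.5536 0.274 ]
[0.4878 0.1364 0.0465] 0.0008 [0.4877 0.1363] [0.4871 0.1376]
[0.4017 0.1813 0.0475] 0.005 [0.4003 0.1796] [0.401  0.1852]
[0.4675 0.316  0.0444] 0.0001 [0.4675 0.3157] [0.4679 0.3156]
mean [0.4773 0.2268 0.045 ] sides [0.1507 0.0979 0.1492 0.0961] [np.float64(-116.04), np.float64(152.38), np.float64(63.3), np.float64(-26.79)]
lugtop
[0.52   0.3036 0.0864] 0.001 [0.5201 0.3051] [0.5163 0.3089]
```

Measurements fit: tray rims are at 0.166–0.172 m and tub rim at 0.044–0.048 m, and the sizes match. The stand's x axis points at about 96.3°, with its origin near (0.562, −0.100). The tub yaw is about 63.2° and the lug is near (0.518, 0.307). I'll move to hover over the lug.

jog_arm --deltas '[0.365,0.976,0.1,0,0,0.0524,0.365,0.976,0.1,0,0,0.0524,0.365,0.976,0.1,0,0,0.0524]' --claw 0.8

```text
time: 0.35
tool_pos: [0.2628, -0.3728, 0.2177]
tool_rot: [-3.139, -0.001, 0.528]
contact_force: [0.7, -0.9, -0.2]
opening: 0.0767
```

jog_arm --deltas '[0.365,0.976,0.1,0,0,0.0524,0.365,0.976,0.1,0,0,0.0524,0.365,0.976,0.1,0,0,0.0524]'

```text
time: 0.6
tool_pos: [0.2993, -0.2751, 0.2281]
tool_rot: [-3.14, -0.001, 0.611]
contact_force: [0.5, -0.5, 1.0]
opening: 0.0731
```

jog_arm --deltas '[0.365,0.976,0.1,0,0,0.0524,0.365,0.976,0.1,0,0,0.0524,0.365,0.976,0.1,0,0,0.0524]'

```text
time: 0.85
tool_pos: [0.3357, -0.1777, 0.2383]
tool_rot: [-3.141, -0.001, 0.693]
contact_force: [-0.6, -0.5, -0.4]
opening: 0.0735
```

jog_arm --deltas '[0.365,0.976,0.1,0,0,0.0524,0.365,0.976,0.1,0,0,0.0524,0.365,0.976,0.1,0,0,0.0524]'

```text
time: 1.1
tool_pos: [0.3723, -0.0803, 0.2484]
tool_rot: [-3.141, -0.001, 0.776]
contact_force: [0.5, -0.3, -0.3]
opening: 0.0736
```

jog_arm --deltas '[0.365,0.976,0,0,0,0.0524,0.365,0.976,0,0,0,0.0524,0.365,0.976,0,0,0,0.0524]'

```text
time: 1.35
tool_pos: [0.4089, 0.0175, 0.248]
tool_rot: [-3.141, -0.001, 0.858]
contact_force: [-1.0, -1.2, -0.1]
opening: 0.0735
```

jog_arm --deltas '[0.365,0.976,0,0,0,0.0524,0.365,0.976,0,0,0,0.0524,0.365,0.976,0,0,0,0.0524]'

```text
time: 1.6
tool_pos: [0.4455, 0.1153, 0.2477]
tool_rot: [-3.141, -0.001, 0.941]
contact_force: [-0.5, -0.2, -0.4]
opening: 0.073
```

jog_arm --deltas '[0.365,0.976,0,0,0,0.0524,0.365,0.976,0,0,0,0.0524,0.365,0.976,0,0,0,0.0524]'

```text
time: 1.85
tool_pos: [0.4819, 0.213, 0.2474]
tool_rot: [-3.141, -0.001, 1.023]
contact_force: [-1.1, -0.7, 0.0]
opening: 0.0737
```

jog_arm --deltas '[0.365,0.976,0,0,0,0.0524,0.365,0.976,0,0,0,0.0524,0.365,0.976,0,0,0,0.0524,0.365,0.976,0,0,0,0.0524]'

```text
time: 2.18
tool_pos: [0.5181, 0.3107, 0.2464]
tool_rot: [-3.14, 0.0, 1.107]
contact_force: [-1.0, -0.7, -0.3]
opening: 0.0736
```

```bash
python3 - <<'E'
from h import *
p,im=snap('wrist','w1.png'); s=robot.observe(); print(s['time'],s['tool_pos'],s['tool_rot'],s['qpos'],s['contact_force'])
print('lugtop px',proj(p,[.5177,.3067,.08]),'tub c',proj(p,[.4773,.2268,.045]))
q=robot.camera_params('scene'); print('spray base',onz(q,417,268,0), 'tray', )
E
```

```text
2.2333 [0.51761571 0.30845405 0.24651042] [-3.14028450e+00  1.64231567e-03  1.10605182e+00] [ 4.10300382e-01  4.65424044e-01  1.22633427e+00 -4.89015989e-05
  1.45193341e+00  8.75051813e-01] [-0.02666009 -0.72084318 -0.05816195]
lugtop px [323.30945839 179.65915462] tub c [322.81710577 244.63712047]
spray base [0.79581576 0.10747846 0.        ] tray
```

View pics/w1.png

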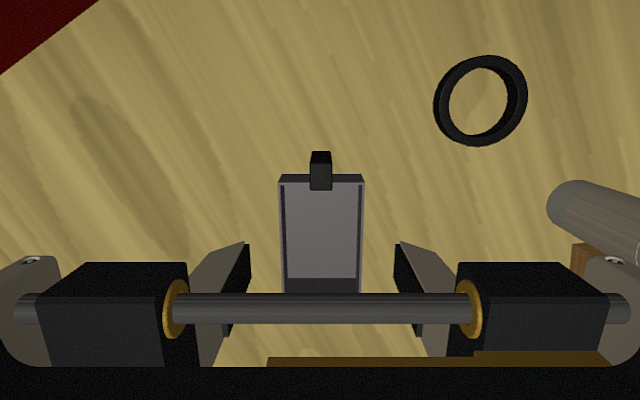

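Wrist view: the lug is at (320, 151–190) and the tub's lug-end rim corners are at (280, 176) and (364, 176). I predicted the lug top at row 180, so I'll check that difference.

```bash
python3 - <<'E'
from h import *
p=robot.camera_params('wrist'); print(p['fx'],(-np.array(p['R']).T@p['t']).round(3), np.round(p['R'],3).tolist())
for X in ([.554,.2714,.045],[.4675,.3158,.045],[.5177,.3067,.0]): print(proj(p,X).round(1))
for u,v,z in [(280,176,.045),(364,176,.045),(320,151,.08),(320,164,.08),(320,190,.045)]: print(u,v,z,onz(p,u,v,z).round(4))
t=robot.camera_params('top'); print('lug top from top cam',onz(t,62*.275+179.5+2.5,197*.275+164.5,.08), proj(t,[.5177,.3067,.08]))
im=cv2.imread('pics/top0.png'); sub=im[205:235,185:220].max(2); 
print('\n'.join(' '.join('%3d'%x for x in r) for r in sub[2:26:1,3:24]))
E
```

```text
341.7217394957133 [0.554 0.381 0.424] [[0.894, -0.448, -0.002], [-0.427, -0.853, 0.302], [-0.136, -0.269, -0.953]]
[364.9 183.2]
[279.9 182.3]
[322.7 162.4]
280 176 0.045 [0.4711 0.3223 0.045 ]
364 176 0.045 [0.5566 0.2795 0.045 ]
320 151 0.08 [0.5274 0.3323 0.08  ]
320 164 0.08 [0.5214 0.3204 0.08  ]
320 190 0.045 [0.5044 0.2872 0.045 ]
lug top from top cam [0.52009854 0.30587227 0.08      ] [198.73594437 219.48928717]
164 169 165 168 165 168 167 165 166 166 165 167 166 164 167 162 165 160 165 162 162
166 166 167 167 168 167 168 168 167 165 167 167 166 166 167 166 166 166 164 164 166
165 165 165 164 165 167 162 164 162 165 165 166 165 164 165 164 164 164 164 162 167
160 163 161 163 162 161 160 161 161 160 162 159 163 162 161 159 161 159 162 158 159
163 164 165 162 165 164 161 165 163 166 163 164 163 161 162 163 163 162 164 162 162
164 165 166 164 162 165 165 167 167 167 168 166 166 168 165 166 167 167 164 168 165
163 163 160 160 160 160 165 163 148 165 166 164 165 165 163 163 164 165 163 167 167
153 151 154 153 154 154 155 122  96 119 127 140 143 158 161 157 159 163 164 164 167
149 
[... 639 characters left out ...]
   8   0   8  33  73  47  34
164 163 162 164 168 165 152 129  96  56  37  36  36  20   0   2  19  69  76  41  34
164 168 166 164 166 168 168 170 148 127  95  58  37  21  18   7  36  85  51  33  32
162 162 162 163 163 159 162 163 163 164 144 122  98  91  90  69  61  73  38  35  30
159 159 160 158 158 157 159 157 158 160 163 159 145 144 143 124  86  51  33  34  44
157 154 157 157 157 154 158 155 157 157 158 158 157 162 160 132  78  34  33  38  67
161 158 160 160 161 161 158 161 161 160 161 161 166 165 150 103  50  33  33  44  93
162 163 161 165 164 164 162 164 164 166 165 164 167 168 123  76  33  32  38  66 107
163 162 163 164 163 164 163 162 164 162 164 166 167 155  93  48  32  37  51  94 107
```

jog_arm --deltas '[0.02,0.03,-0.3,0,0,0,0.02,0.03,-0.6,0,0,0,0.02,0.03,-0.9,0,0,0,0.02,0.03,-1.0,0,0,0,0.02,0.03,-1.0,0,0,0]'

```text
time: 2.65
tool_pos: [0.5182, 0.3081, 0.1454]
tool_rot: [-3.138, 0.005, 1.102]
contact_force: [-0.5, -0.4, 0.2]
opening: 0.0737
```

```bash
python3 - <<'E'
from h import *
snap('scene','dummy.png');p,im=snap('wrist','w2.png'); s=robot.observe(); print(s['time'],s['tool_pos'],s['tool_rot'],s['contact_force'])
for X in ([.554,.2714,.045],[.4675,.3158,.045],[.5177,.3067,.08]): print(proj(p,X).round(1))
np.set_printoptions(linewidth=200)
print('col of lug rows 60-260 step4',[int(x) for x in im[40:260:4,320].max(1)])
print('rim col 290',[int(x) for x in im[100:260:3,285].max(1)])
E
```

```text
2.75 [0.52054494 0.30943304 0.14938668] [ 3.14056309e+00 -9.31600362e-04  1.10257631e+00] [-0.93022967  0.34989417  0.14631083]
[376.6 212.8]
[264.8 212.1]
[320.8 209.3]
col of lug rows 60-260 step4 [152, 155, 156, 156, 158, 156, 156, 157, 158, 161, 162, 163, 165, 163, 161, 160, 160, 158, 159, 162, 162, 159, 158, 155, 150, 148, 149, 149, 151, 155, 154, 162, 17, 16, 0, 16, 16, 33, 41, 40, 37, 40, 36, 34, 35, 32, 114, 107, 105, 104, 103, 104, 104, 103, 103]
rim col 290 [162, 162, 163, 166, 165, 162, 164, 160, 159, 158, 160, 160, 162, 162, 161, 160, 158, 156, 156, 155, 157, 156, 159, 161, 162, 163, 161, 160, 162, 162, 164, 169, 37, 42, 39, 39, 40, 109, 106, 106, 104, 108, 103, 105, 105, 106, 103, 104, 105, 101, 100, 103, 103, 102]
```

View pics/w2.png

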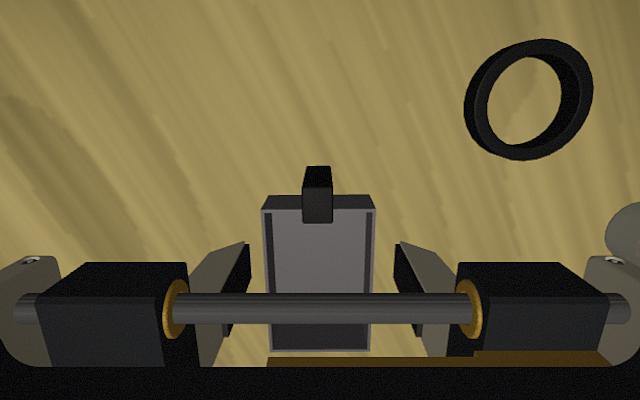

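Seen from outside the tub, the lug's top face is at (317, 205), within about 4 px (3 mm) of the prediction, and the tub edges are square to the image. I'll descend and grip.

jog_arm --deltas '[-0.015,0,-0.3,0,0,0,-0.015,0,-0.6,0,0,0,-0.015,0,-0.85,0,0,0,-0.015,0,-0.96,0,0,0,-0.015,0,-0.96,0,0,0]'

```text
time: 3.17
tool_pos: [0.518, 0.3095, 0.0513]
tool_rot: [-3.14, 0.002, 1.103]
contact_force: [-0.2, 0.3, -0.0]
opening: 0.0734
```

jog_arm --deltas '[0,0,0,0,0,0,0,0,0,0,0,0,0,0,0,0,0,0,0,0,0,0,0,0,0,0,0,0,0,0]' --claw 0.1 --newtons 40

```text
time: 3.58
tool_pos: [0.5189, 0.3101, 0.0531]
tool_rot: [3.14, -0.001, 1.103]
contact_force: [0.7, 0.2, -0.2]
opening: 0.0446
```

jog_arm --deltas '[0,0,0,0,0,0,0,0,0,0,0,0,0,0,0,0,0,0,0,0,0,0,0,0,0,0,0,0,0,0]'

```text
time: 4.0
tool_pos: [0.5183, 0.31, 0.0521]
tool_rot: [-3.141, -0.0, 1.103]
contact_force: [-0.6, 1.8, 1.9]
opening: 0.0238
```

jog_arm --deltas '[0,0,0.05,0,0,0,0,0,0.1,0,0,0,0,0,0.12,0,0,0,0,0,0.12,0,0,0]'

```text
time: 4.33
tool_pos: [0.5189, 0.31, 0.0648]
tool_rot: [3.141, -0.001, 1.103]
contact_force: [0.9, -0.0, -1.3]
opening: 0.0235
```

```bash
python3 - <<'E'
from h import *
s=robot.observe(); print(s['time'],s['tool_pos'],s['tool_rot'],s['contact_force'],s['torque'],s['opening'])
p,im=snap('scene','s2.png')
cv2.imwrite('pics/s2c.png',cv2.resize(im[120:210,330:450,::-1],None,fx=5,fy=5))
E
```

```text
4.3333 [0.5189117  0.31001815 0.0648167 ] [ 3.14053193e+00 -1.00129186e-03  1.10332616e+00] [ 0.85199461 -0.03264349 -1.30027452] [ 0.11366688 -0.08076871  0.00345775] 0.02347662677072545
```

View pics/s2c.png

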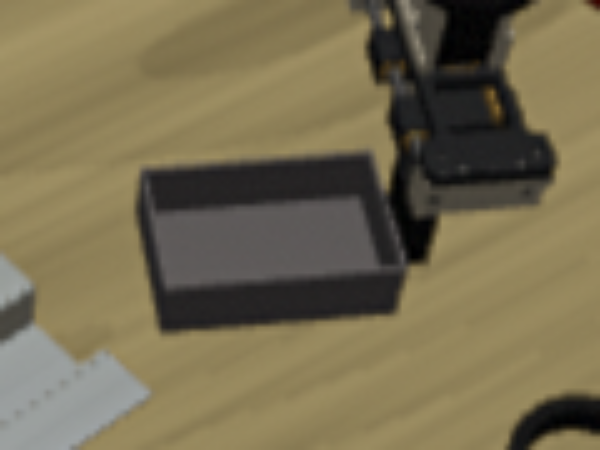

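The lug is gripped (opening 23.5 mm), and the scene crop shows the tub lifted level. Next I'll turn it by 33.1° and carry it to the stand.

jog_arm --deltas '[0.02,-0.15,0,0,0,0.07,0.05,-0.3,0,0,0,0.145,0.08,-0.5,0,0,0,0.22,0.12,-0.7,0,0,0,0.295,0.15,-0.85,0,0,0,0.368]'

```text
time: 4.8
tool_pos: [0.5334, 0.2234, 0.0638]
tool_rot: [-3.141, 0.0, 1.687]
contact_force: [0.2, 0.0, -1.5]
opening: 0.0235
```

jog_arm --deltas '[0.005,-0.2,0,0,0,0,0.01,-0.4,0,0,0,0,0.02,-0.6,0,0,0,0,0.02,-0.8,0,0,0,0,0.02,-0.93,0,0,0,0]'

```text
time: 5.22
tool_pos: [0.5352, 0.1301, 0.0639]
tool_rot: [-3.141, 0.0, 1.681]
contact_force: [0.5, 0.3, -1.4]
opening: 0.0235
```

jog_arm --deltas '[0,0,0,0,0,0,0,0,0,0,0,0,0,0,0,0,0,0]'

```text
time: 5.47
tool_pos: [0.5354, 0.1325, 0.064]
tool_rot: [3.141, -0.0, 1.681]
contact_force: [-0.2, 0.6, -2.7]
opening: 0.0233
```

```bash
python3 - <<'E'
from h import *
p,im=snap('top','t3.png'); cv2.imwrite('pics/t3c.png',cv2.resize(im[160:270,210:400,::-1],None,fx=4.2,fy=4.2,interpolation=2))
s=robot.observe(); print(s['time'],s['tool_pos'],s['tool_rot'],s['contact_force'])
o=np.array([.5618,-.1]);a=np.radians(96.3);ux=np.array([np.cos(a),np.sin(a)]);uy=np.array([-ux[1],ux[0]])
print('expected tub corners px',[proj(p,[*(o+x*ux+y*uy),.055]).round(1).tolist() for x in(.217,.067) for y in (.05,-.05)])
print('baseplate',[proj(p,[*(o+.058*ux+y*uy),.008]).round(1).tolist() for y in (.065,-.065)])
E
```

```text
5.5167 [0.53537589 0.13272867 0.06401893] [ 3.14146343e+00 -3.30751692e-04  1.68195624e+00] [-0.21404732 -0.33072807 -2.51087527]
expected tub corners px [[266.6, 230.2], [263.7, 197.2], [316.5, 225.1], [313.1, 192.1]]
baseplate [[320.1, 230.3], [315.8, 189.1]]
```

View pics/t3c.png

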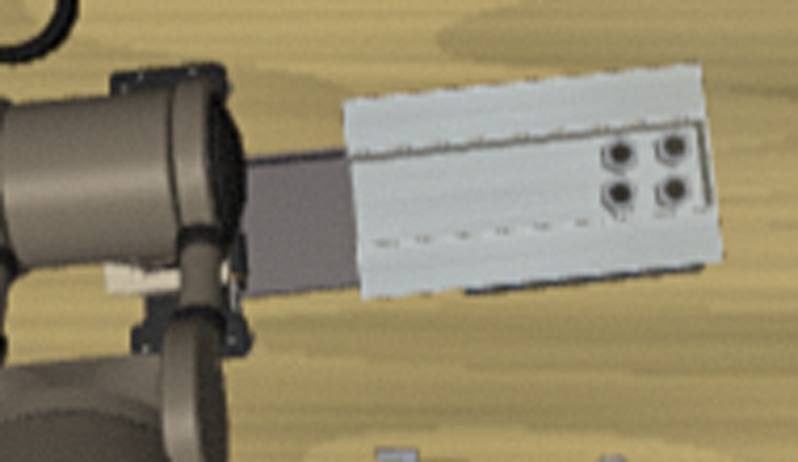

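The tub edges in the top view (crop (245,160)–(345,150) and (245,297)–(345,285)) match the expected rows within about 1 px, and the tub lies centred under the tray's open end. I'll set it down, release it and rise.

jog_arm --deltas '[0,0,-0.05,0,0,0,0,0,-0.09,0,0,0,0,0,-0.115,0,0,0,0,0,-0.12,0,0,0,0,0,-0.12,0,0,0]'

```text
time: 5.93
tool_pos: [0.5351, 0.1325, 0.0521]
tool_rot: [-3.141, -0.0, 1.682]
contact_force: [-3.0, 2.2, 1.9]
opening: 0.0231
```

jog_arm --deltas '[0,0,0,0,0,0,0,0,0,0,0,0,0,0,0,0,0,0,0,0,0,0,0,0,0,0,0,0,0,0]' --claw 0.7

```text
time: 6.35
tool_pos: [0.5355, 0.1318, 0.052]
tool_rot: [3.141, 0.0, 1.681]
contact_force: [1.3, -0.1, -0.2]
opening: 0.0523
```

jog_arm --deltas '[0,0,0.2,0,0,0,0,0,0.5,0,0,0,0,0,0.8,0,0,0,0,0,1.0,0,0,0,0,0,1.0,0,0,0]'

```text
time: 6.77
tool_pos: [0.5381, 0.1321, 0.1568]
tool_rot: [3.133, 0.0, 1.681]
contact_force: [0.0, 0.0, 0.6]
opening: 0.0644
```

jog_arm --deltas '[0,0,0.4,0,0,0,0,0,0.8,0,0,0,0,0,1.0,0,0,0,0,0,1.0,0,0,0]' --claw 0

```text
time: 7.1
tool_pos: [0.5376, 0.1321, 0.2568]
tool_rot: [3.132, 0.0, 1.681]
contact_force: [0.3, 0.7, -0.0]
opening: 0.0423
```

```bash
python3 - <<'E'
from h import *
q=robot.camera_params('wrist')
p,im=snap('scene','s4.png'); s=robot.observe(); print(s['time'],s['tool_pos'],s['tool_rot'],s['contact_force'])
cv2.imwrite('pics/s4c.png',cv2.resize(im[130:270,260:420,::-1],None,fx=4,fy=4,interpolation=2))
E
```

```text
7.15 [0.5364671  0.13193479 0.25382935] [3.13693919e+00 1.20700284e-04 1.68128173e+00] [ 0.18981313 -0.34977202  0.45156725]
```

View pics/s4c.png

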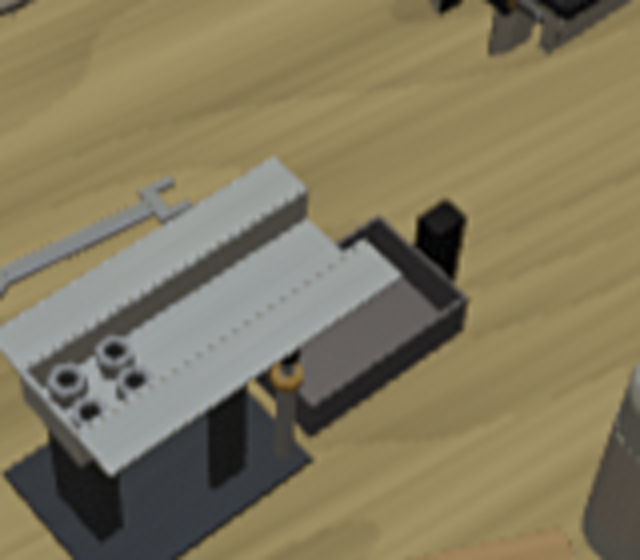

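The tub stands flush ahead of the base plate, and its axis is parallel to the tray. I'll move over the left rim point (0.502, −0.011) with the fingers shut.

jog_arm --deltas '[-0.08,-0.35,0,0,0,0,-0.16,-0.7,0,0,0,0,-0.24,-1.0,0,0,0,0]'

```text
time: 7.4
tool_pos: [0.51, 0.0307, 0.2497]
tool_rot: [-3.138, -0.0, 1.682]
contact_force: [0.6, -0.9, 1.2]
opening: 0.0183
```

jog_arm --deltas '[-0.1,-0.43,-0.2,0,0,0,-0.1,-0.43,-0.4,0,0,0,-0.1,-0.43,-0.57,0,0,0,-0.1,-0.43,-0.57,0,0,0,-0.1,-0.43,-0.57,0,0,0]'

```text
time: 7.82
tool_pos: [0.5003, -0.011, 0.1933]
tool_rot: [-3.138, -0.001, 1.681]
contact_force: [-0.7, -0.4, 0.1]
opening: 0.0006
```

jog_arm --deltas '[0,0,0,0,0,0,0,0,0,0,0,0,0,0,0,0,0,0]'

```text
time: 8.07
tool_pos: [0.502, -0.0107, 0.1958]
tool_rot: [3.14, 0.0, 1.682]
contact_force: [0.1, -0.3, -1.0]
opening: 0.0004
```

```bash
python3 - <<'E'
from h import *
p,im=snap('top','t5.png'); s=robot.observe(); print(s['time'],s['tool_pos'],s['tool_rot'],s['contact_force'],s['opening'])
E
```

```text
8.1167 [ 0.50188845 -0.01076222  0.19573901] [3.14011802e+00 4.12163292e-04 1.68217859e+00] [0.23900755 0.71340768 0.29693973] 0.0004519266494164857
```

jog_arm --deltas '[0,0,-0.03,0,0,0,0,0,-0.06,0,0,0,0,0,-0.09,0,0,0,0,0,-0.12,0,0,0,0,0,-0.14,0,0,0]'

```text
time: 8.53
tool_pos: [0.5012, -0.0111, 0.1805]
tool_rot: [-3.141, -0.0, 1.681]
contact_force: [-0.4, 0.0, -0.1]
opening: 0.0005
```

jog_arm --deltas '[0,0,-0.01,0,0,0,0,0,-0.02,0,0,0,0,0,-0.03,0,0,0,0,0,-0.04,0,0,0,0,0,-0.05,0,0,0]'

```text
time: 8.95
tool_pos: [0.5015, -0.0112, 0.176]
tool_rot: [3.141, 0.0, 1.681]
contact_force: [-0.3, 0.3, 0.2]
opening: 0.0003
```

jog_arm --deltas '[0,0,-0.01,0,0,0,0,0,-0.02,0,0,0,0,0,-0.03,0,0,0,0,0,-0.04,0,0,0,0,0,-0.05,0,0,0]'

```text
time: 9.37
tool_pos: [0.5014, -0.0111, 0.171]
tool_rot: [3.141, 0.0, 1.681]
contact_force: [-0.6, 0.2, 0.2]
opening: 0.0003
```

There's no force yet at a tip height of 0.160, although contact was expected at 0.168. I'll look.

```bash
python3 - <<'E'
from h import *
p,im=snap('scene','s6.png'); s=robot.observe(); print(s['time'],s['tool_pos'],s['contact_force'])
a=cv2.resize(im[140:270,250:400,::-1],None,fx=4,fy=4,interpolation=2)
cv2.imwrite('pics/s6c.png',a)
E
```

```text
9.4167 [ 0.50130231 -0.01111832  0.17076474] [ 0.07866337 -0.57732102 -0.37249909]
```

View pics/s6c.png

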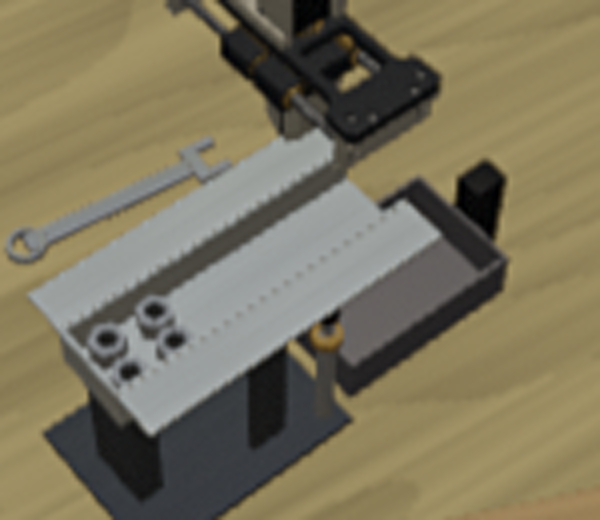

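```bash
python3 - <<'E'
from h import *
q,w=snap('wrist','w7.png'); p,sc=snap('scene','s7.png'); t,tp=snap('top','t7.png')
tip=np.array([.5013,-.0111,.160])
o=np.array([.5618,-.1]);a=np.radians(96.3);ux=np.array([np.cos(a),np.sin(a)]);uy=np.array([-ux[1],ux[0]])
def mk(im,p,off,k):
    for X,c in [(tip,(0,0,255))]+[([*(o+x*ux+y*uy),.168],(0,255,0)) for x,y in((.125,.031),(.125,.065),(.02,.065),(.02,.031))]:
        u=((proj(p,X)-off+.5)*k).astype(int); cv2.drawMarker(im,tuple(int(v) for v in u),c,cv2.MARKER_CROSS,9,1)
    return im
W=cv2.resize(mk(w[:,:,::-1].copy(),q,np.zeros(2),1),(480,300))
S=mk(cv2.resize(sc[140:215,275:375,::-1],None,fx=4,fy=4,interpolation=2),p,np.array([275,140]),4)
T=mk(cv2.resize(tp[165:240,270:390,::-1],None,fx=4,fy=4,interpolation=2),t,np.array([270,165]),4)
out=np.zeros((600,800,3),'u1'); out[:300,:400]=S; out[:300,400:800]=T[:,:400]; out[300:,:480]=W; cv2.imwrite('pics/m7.png',out)
E
```

View pics/m7.png

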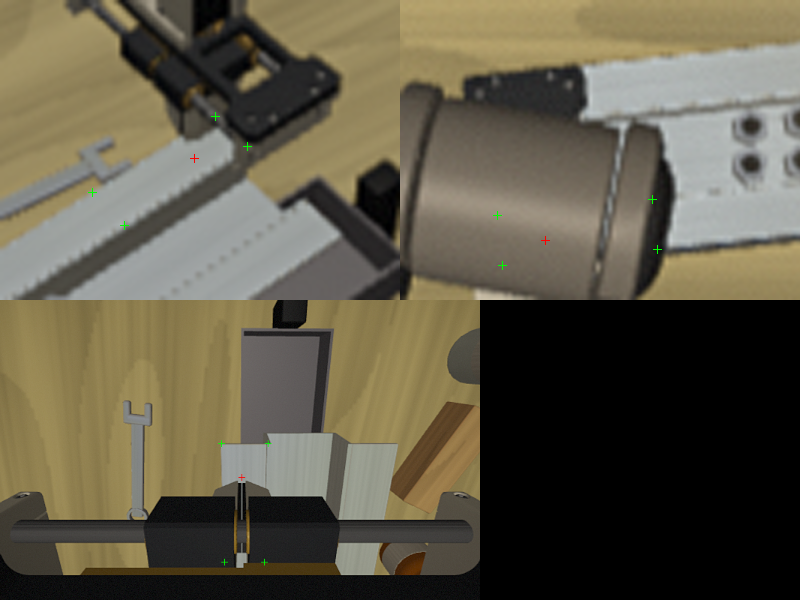

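The wrist panel shows the fingers over the middle of the left rim at (241, 480), between the rim columns 221–267. I'll check numerically whether the tray has tilted.

```bash
python3 - <<'E'
from h import *
a=cv2.imread('pics/scene0.png',0);b=cv2.imread('pics/s6.png',0);c=cv2.imread('pics/s7.png',0)
def sh(x,y,box):
    x0,y0,x1,y1=box; T=x[y0:y1,x0:x1]; best=cv2.matchTemplate(y[y0-8:y1+8,x0-8:x1+8],T,5); _,m,_,l=cv2.minMaxLoc(best); return m,l[0]-8,l[1]-8
s4=cv2.imread('pics/s4.png',0)
for n,i in(('s6',b),('s7',c)): print(n,'nuts',sh(s4,i,(268,210,300,240)),'Rcorner',sh(s4,i,(340,185,366,212)),'base',sh(s4,i,(262,235,335,285)))
w=cv2.imread('pics/w7.png'); cv2.imwrite('pics/w7c.png',cv2.resize(w[170:400,220:420],None,fx=3.0,fy=2.6))
print('tip px wrist',proj(robot.camera_params('wrist'),[.5013,-.0111,.160]))
for r in range(222,260,2): print(r,w[r,308:336:2].max(1))
E
```

```text
s6 nuts (0.9998189210891724, 0, 0) Rcorner (0.9998315572738647, 0, 0) base (0.9997575879096985, 0, 0)
s7 nuts (0.9998219013214111, 0, 0) Rcorner (0.9998301863670349, 0, 0) base (0.9997537732124329, 0, 0)
tip px wrist [321.80194128 235.77673787]
222 [159 159 161 159 156 159 161 159 156 153 157 159 159 155]
224 [158 161 162 158 159 159 162 157 154 153 156 158 156 156]
226 [159 163 161 159 157 160 162 158 154 156 156 159 159 156]
228 [159 161 162 158 156 159 162 158 155 154 156 158 158 156]
230 [159 160 162 158 156 159 162 158 156 155 156 158 158 154]
232 [160 160 163 159 156 160 160 157 155 154 156 160 158 152]
234 [160 162 162 157 155 160 162 159 156 155 157 159 157 154]
236 [159 161 161 159 158 160 161 159 155 154 155 158 159 156]
238 [159 160 161 159 158 161 161 158 155 152 157 161 158 152]
240 [158 161 166 158 153 161 163 157 156 157 153 160 160 156]
242 [161 162 103  80  75 170 166 163 163 166  81  78 124 155]
244 [ 83  84  87  85  91   0   0 121   0  21  91  89  86  83]
246 [ 86  86  85  86  91   9   1 105   3   1  92  86  88  83]
248 [ 88  91  87  89  89  10   1 105   9   3  90  86  87  86]
250 [ 89  89  88  90  82   6   3 107   6   7  87  85  86  87]
252 [ 87  88  88  90  81   7   8 106   4  11  91  85  86  88]
254 [ 90  84  87  88  80   0   4 103   5   1  85  90  89  90]
256 [ 87  88  88  90  78  12   1 106   5   8  81  85  88  88]
258 [ 88  89  88  86  71  14   9 104   2  16  81  88  87  88]
```

The tray has not moved and there is no force, so the fingertips must still be just above the rim. I'll carry on slowly, watching the force.

jog_arm --deltas '[0,0,-0.01,0,0,0,0,0,-0.02,0,0,0,0,0,-0.03,0,0,0,0,0,-0.04,0,0,0,0,0,-0.05,0,0,0]'

```text
time: 9.98
tool_pos: [0.5014, -0.0111, 0.1659]
tool_rot: [-3.142, -0.0, 1.681]
contact_force: [1.2, 0.5, 0.5]
opening: 0.0003
```

```bash
cat > chk.py <<'E'
from h import *
import sys
p,im=snap('scene',sys.argv[1]+'.png'); c=cv2.cvtColor(im,cv2.COLOR_RGB2GRAY); s4=cv2.cvtColor(cv2.imread('pics/s4.png'),cv2.COLOR_BGR2GRAY)
def sh(box):
    x0,y0,x1,y1=box; T=s4[y0:y1,x0:x1]; _,m,_,l=cv2.minMaxLoc(cv2.matchTemplate(c[y0-14:y1+14,x0-14:x1+14],T,5)); return round(m,3),l[0]-14,l[1]-14
s=robot.observe(); print('nuts',sh((268,210,300,240)),'Rcorner',sh((340,185,366,212)),s['time'],s['tool_pos'],s['contact_force'],s['joint_efforts'].round(2))
E
python3 chk.py s8; python3 - <<'E'
from h import *
c=cv2.imread('pics/s8.png'); o=cv2.imread('pics/s4.png')
p=robot.camera_params('scene'); t=robot.observe()['tool_pos']
for z in (0,.011,-.02): print(z,proj(p,t-[0,0,z]).round(1))
d=(cv2.absdiff(c,o).max(2)>25)
for r in range(160,186): print(r,''.join('#' if x else '.' for x in d[r,305:345]))
E
```

```text
nuts (1.0, 0, 0) Rcorner (1.0, 0, 0) 10.0333 [ 0.50129616 -0.01110659  0.16572503] [0.00630713 0.16177006 0.82316443] [ 2.000e-02 -4.188e+01 -2.323e+01  6.000e-02  6.000e-02  0.000e+00]
0 [323.2 177.8]
0.011 [323.2 180.4]
-0.02 [323.3 173. ]
160 .....##########################......###
161 ......#########################....#####
162 ........######################...#######
163 ........######################..########
164 ..........##############################
165 ...........#############################
166 ...........#############################
167 ...........#############################
168 ...........#############################
169 ............############################
170 ............############################
171 .............###########################
172 .............###########################
173 ..............##########################
174 ..............#########..###############
175 ...............######.....##############
176 ................####.......#############
177 ............................############
178 ............................###.########
179 ............................#...#######.
180 ................................#####...
181 ................................####....
182 ................................##......
183 ................................#.......
184 ........................................
185 ........................................
```

In the scene view the finger ends at pixel (323, 176), on top of the rim. It reads about 10–15 mm higher than the nominal tip, so contact should come soon.

jog_arm --deltas '[0,0,-0.01,0,0,0,0,0,-0.02,0,0,0,0,0,-0.03,0,0,0,0,0,-0.04,0,0,0,0,0,-0.05,0,0,0]'

```text
time: 10.45
tool_pos: [0.5014, -0.0111, 0.1609]
tool_rot: [3.142, 0.0, 1.681]
contact_force: [0.3, -0.2, -0.4]
opening: 0.0007
```

```bash
python3 chk.py s9
```

```text
nuts (1.0, 0, 0) Rcorner (1.0, 0, 0) 10.5 [ 0.5012856  -0.0111131   0.16072523] [ 0.34223837 -0.30733835  0.49874338] [ 1.000e-02 -4.197e+01 -2.305e+01  6.000e-02  6.000e-02  0.000e+00]
```

```bash
python3 - <<'E'
from h import *
p=robot.camera_params('scene')
o=np.array([.5618,-.1]);a=np.radians(96.3);ux=np.array([np.cos(a),np.sin(a)]);uy=np.array([-ux[1],ux[0]])
for y in(.065,.05,.031): print(y,[proj(p,[*(o+x*ux+y*uy),.168]).round(1).tolist() for x in(.125,.11,.095,.08,.06)])
O=cv2.imread('pics/s4.png')
ims=[cv2.imread(f'pics/{n}.png') for n in('s6','s8','s9')]
for r in range(166,188): print(r,'  '.join(''.join('#' if x else '.' for x in (cv2.absdiff(c,O).max(2)>25)[r,305:350]) for c in ims))
# wrist: tip zone + shadow
q,w=snap('wrist','w9.png')
big=cv2.resize(w[200:330,230:430,::-1],(800,520),interpolation=2)
sc=cv2.resize(ims[2][145:200,295:365],(0,0),fx=5.6,fy=5.6,interpolation=2)
cv2.imwrite('pics/f9.png',np.hstack([sc[:308,:392],cv2.resize(w[200:360,220:420,::-1],(400,308),interpolation=2)]))
E
```

```text
0.065 [[328.4, 168.7], [324.1, 171.4], [319.8, 174.0], [315.5, 176.7], [309.6, 180.3]]
0.05 [[331.9, 172.0], [327.6, 174.7], [323.3, 177.4], [319.0, 180.1], [313.1, 183.8]]
0.031 [[336.4, 176.2], [332.2, 178.9], [327.9, 181.7], [323.5, 184.4], [317.6, 188.2]]
166 ...........##################################  ...........##################################  ..........###################################
167 ...........##################################  ...........##################################  ...........##################################
168 ............#################################  ...........##################################  ...........##################################
169 ............#################################  ............#################################  ...........##################################
170 .............################################  ............#################################  ...........##################################
171 .............################################  .............################################  ............##########
[... 1627 characters left out ...]
..............................  ................................#............  ................................##...........
184 .............................................  .............................................  ...............................##............
185 .............................................  .............................................  .............................................
186 .............................................  .............................................  .............................................
187 .............................................  .............................................  .............................................
```

View pics/f9.png

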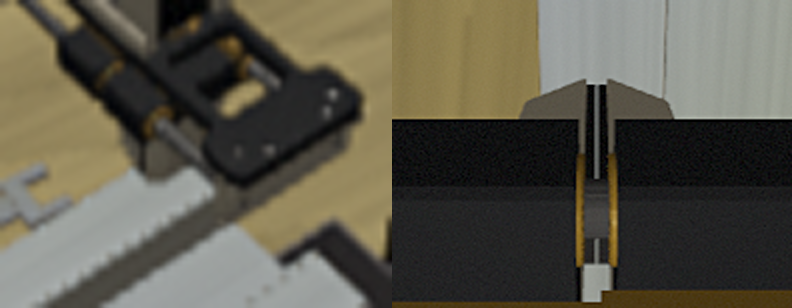

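The wrist panel shows the finger tips over the middle of the rim, with a gap of light between them. The scene panel shows the finger's lower end at (323, 177.5), right where the rim press point projects (323.3, 177.4). Contact should be due now.

jog_arm --deltas '[0,0,-0.01,0,0,0,0,0,-0.02,0,0,0,0,0,-0.03,0,0,0,0,0,-0.04,0,0,0,0,0,-0.05,0,0,0]'

```text
time: 10.97
tool_pos: [0.5014, -0.0111, 0.1559]
tool_rot: [3.142, -0.0, 1.681]
contact_force: [0.4, -0.7, 0.2]
opening: 0.0001
```

```bash
python3 chk.py s10; python3 - <<'E'
from h import *
O=cv2.imread('pics/s4.png');c=cv2.imread('pics/s10.png')
for r in range(170,182): print(r,''.join('#' if x else '.' for x in (cv2.absdiff(c,O).max(2)>15)[r,305:350]), c[r,318:330].max(1))
E
```

```text
nuts (1.0, 0, 0) Rcorner (1.0, 0, 0) 11.0167 [ 0.50129446 -0.01110333  0.15573681] [ 0.55059014  0.48643525 -0.55854163] [ 2.000e-02 -4.208e+01 -2.286e+01  6.000e-02  6.000e-02  0.000e+00]
170 ...........################################## [40 15 21 51 48 46 55 82 91 81 70 74]
171 ...........################################## [68 39 19 48 63 67 45 51 80 92 77 72]
172 ............################################# [77 66 36 72 80 81 68 44 50 77 89 77]
173 ............################################# [81 73 44 81 83 84 80 62 43 59 91 92]
174 .............################################ [87 71 42 80 82 82 80 73 62 53 64 92]
175 .............################################ [114  72  39  80  81  80  79  72  70  67  57  61]
176 ..............############################### [149  82  41  76  79  80  75  70  81 114 126 113]
177 ..............########...#################### [163 127  85  76  77  77  76  84 118 154 161 155]
178 ...............#####......##################. [164 158 144 100  95  99 117 145 154 164 166 166]
179 ...........................################.. [163 164 161 147 147 148 154 164 163 163 164 167]
180 ............................#...#########.... [161 160 160 161 161 162 163 164 163 164 164 166]
181 ................................########..... [158 158 160 161 161 162 163 163 165 166 149 149]
```

jog_arm --deltas '[0,0,-0.01,0,0,0,0,0,-0.02,0,0,0,0,0,-0.03,0,0,0,0,0,-0.04,0,0,0,0,0,-0.05,0,0,0]'

```text
time: 11.43
tool_pos: [0.5014, -0.0111, 0.1509]
tool_rot: [3.142, -0.0, 1.681]
contact_force: [0.5, 0.2, 0.0]
opening: -0.0
```

```bash
python3 chk.py s11; python3 - <<'E'
from h import *
O=cv2.imread('pics/s4.png');c=cv2.imread('pics/s11.png')
for r in range(174,182): print(r,''.join('#' if x else '.' for x in (cv2.absdiff(c,O).max(2)>15)[r,305:350]), c[r,318:330].max(1))
E
```

```text
nuts (1.0, 0, 0) Rcorner (1.0, 0, 0) 11.4833 [ 0.50132036 -0.01111485  0.15074675] [1.36085518 0.55206519 0.97604297] [ 2.000e-02 -4.218e+01 -2.268e+01  6.000e-02  6.000e-02  0.000e+00]
174 ............################################# [79 72 42 82 84 82 80 64 51 57 82 92]
175 ............################################# [85 70 42 81 81 81 81 73 64 46 54 81]
176 .............################################ [114  72  40  79  82  82  78  72  69  60  50  59]
177 ..............############################### [150  83  38  78  80  80  76  70  74  85 105  86]
178 ..............########...#################### [163 127  71  75  76  76  76  81 118 149 158 148]
179 ...............######.....##################. [163 158 138  87  82  88 109 119 155 166 168 170]
180 ..........................###.#############.. [162 162 159 145 146 148 154 155 164 166 166 170]
181 ...............................##########.... [159 159 161 162 163 164 164 165 166 167 149 149]
```

```bash
python3 - <<'E'
from h import *
q,w=snap('wrist','w11.png'); s=robot.observe(); T=s['tool_pos']
ux=np.array([np.cos(1.681),np.sin(1.681),0])
for d in(-.02,-.01,0,.011,.02):
    print('d',d,[proj(q,T+f*ux-[0,0,d]).round(1).tolist() for f in(-.0095,0,.0095)])
for n in('w1','w2','w7','w9','w11'):
    im=cv2.imread(f'pics/{n}.png'); 
    print(n,'col316',im[226:262:2,316].max(1),'col306',im[226:262:2,306].max(1))
# rim lip edge row in wrist
for n in('w7','w9','w11'):
    im=cv2.imread(f'pics/{n}.png'); col=im[:,310].max(1).astype(int); print(n,'edges',[(i,int(col[i])) for i in range(100,250) if abs(col[i+1]-col[i-1])>25])
print('lip pred',proj(q,[.5481-.05*.994,.0243-.0055,.168]))
E
```

```text
d -0.02 [[322.0, 276.5], [322.0, 260.0], [322.0, 242.9]]
d -0.01 [[322.0, 267.2], [322.0, 251.4], [322.0, 235.1]]
d 0 [[322.0, 258.8], [322.0, 243.6], [322.1, 228.0]]
d 0.011 [[322.0, 250.4], [322.0, 235.9], [322.1, 221.1]]
d 0.02 [[322.0, 244.2], [322.0, 230.2], [322.1, 215.9]]
w1 col316 [106 104 108 103 102 103 106 102 103 103 103 100 102  99  99 102 100 102] col306 [105 105 105 105 104 104 103 103 103 105 103 103 104  99 103 105 101 101]
w2 col316 [103 108 105 106 106 107 103 105 107 104 104 104 104 103 103 106 104 103] col306 [105 108 104 105 107 106 102 104 106 104 103 105 104 104  99 102 104 103]
w7 col316 [157 156 156 156 155 158 158 153  75  91  91  89  82  81  80  78  71  67] col306 [162 160 161 160 162 161 161 161 164 135  85  86  89  85  88  86  89  92]
w9 col316 [158 158 158 158 157 158 158 154  74  91  90  90  81  80  78  77  71  68] col306 [160 161 160 162 159 161 160 159 162 135  84  89  91  86  87  85  89  93]
w11 col316 [160 161 162 158 159 159 159 155  75  91  92  91  82  85  80  80  71  70] col306 [163 162 162 161 160 160 162 162 163 135  84  86  86  89  91  86  92  90]
w7 edges [(190, 152), (192, 140), (242, 162), (243, 94)]
w9 edges [(195, 155), (196, 115), (197, 121), (198, 157), (242, 160), (243, 93)]
w11 edges [(201, 153), (203, 135), (204, 154), (242, 164), (243, 97)]
lip pred [322.86212426 202.26209211]
```

The fingertip row in the wrist view stays fixed at 242 while the tray edge moves, so the fingers are free. Shut, the tips sit about 18–20 mm behind where I assumed, which puts contact near TCP z ≈ 0.149. I'll shift 8 mm towards the lip, since the fingers' rear edge will bear once tilted, and carry on.

jog_arm --deltas '[-0.01,0.08,0,0,0,0,-0.01,0.08,0,0,0,0,-0.01,0.08,-0.01,0,0,0,-0.01,0.08,-0.02,0,0,0,-0.01,0.08,-0.03,0,0,0]'

```text
time: 11.95
tool_pos: [0.5005, -0.0026, 0.1485]
tool_rot: [3.141, -0.001, 1.681]
contact_force: [-2.0, 3.3, 6.3]
opening: -0.0
```

jog_arm --deltas '[0,0,-0.01,0,0,0,0,0,-0.02,0,0,0,0,0,-0.03,0,0,0,0,0,-0.03,0,0,0,0,0,-0.03,0,0,0]'

```text
time: 12.37
tool_pos: [0.5008, -0.0025, 0.1458]
tool_rot: [3.14, -0.001, 1.681]
contact_force: [-0.9, 3.6, 6.9]
opening: 0.0001
```

```bash
python3 chk.py s12
```

```text
nuts (0.962, 0, -1) Rcorner (0.974, 0, 1) 12.4167 [ 0.50075979 -0.00253386  0.14578747] [-1.42894582  3.91989463  6.65708942] [-1.690e+00 -3.846e+01 -2.100e+01 -7.800e-01 -5.300e-01 -1.000e-02]
```

Contact is made: the tray tilts and the push is about 6.7 N, including some friction. From here I follow the rim's arc while pressing.

jog_arm --deltas '[0,0.006,-0.015,0,0,0,0,0.012,-0.03,0,0,0,0,0.016,-0.045,0,0,0,0,0.02,-0.06,0,0,0,0,0.023,-0.075,0,0,0]'

```text
time: 12.83
tool_pos: [0.5006, -0.0005, 0.1382]
tool_rot: [3.141, -0.0, 1.681]
contact_force: [-1.3, 2.3, 5.5]
opening: 0.0002
```

jog_arm --deltas '[0,0.004,-0.015,0,0,0,0,0.007,-0.03,0,0,0,0,0.01,-0.045,0,0,0,0,0.013,-0.06,0,0,0,0,0.016,-0.075,0,0,0]'

```text
time: 13.25
tool_pos: [0.5005, 0.001, 0.1306]
tool_rot: [3.141, -0.0, 1.681]
contact_force: [-1.7, 1.9, 6.4]
opening: 0.0007
```

jog_arm --deltas '[0,0.002,-0.015,0,0,0,0,0.004,-0.03,0,0,0,0,0.006,-0.045,0,0,0,0,0.008,-0.06,0,0,0,0,0.01,-0.075,0,0,0]'

```text
time: 13.67
tool_pos: [0.5004, 0.0018, 0.1231]
tool_rot: [3.141, 0.0, 1.681]
contact_force: [-3.6, 1.7, 6.5]
opening: 0.0003
```

jog_arm --deltas '[0,0.001,-0.015,0,0,0,0,0.002,-0.03,0,0,0,0,0.003,-0.045,0,0,0,0,0.004,-0.06,0,0,0,0,0.005,-0.07,0,0,0]'

```text
time: 14.08
tool_pos: [0.5004, 0.0022, 0.116]
tool_rot: [3.141, 0.0, 1.681]
contact_force: [-3.3, 0.6, 6.0]
opening: 0.0004
```

jog_arm --deltas '[0,0,-0.008,0,0,0,0,0,-0.016,0,0,0,0,0,-0.024,0,0,0,0,0,-0.032,0,0,0,0,0,-0.04,0,0,0]'

```text
time: 14.5
tool_pos: [0.5004, 0.0021, 0.1121]
tool_rot: [3.141, 0.0, 1.681]
contact_force: [-2.4, 0.0, 5.7]
opening: 0.0001
```

```bash
python3 chk.py s13
```

```text
nuts (0.385, 3, -7) Rcorner (0.646, 7, 8) 14.55 [0.50036363 0.00208436 0.11191332] [-1.26793882  0.00909265  5.62649374] [ 5.000e-02 -4.027e+01 -2.035e+01  1.800e-01 -4.800e-01 -2.000e-02]
```

jog_arm --deltas '[0,0,-0.008,0,0,0,0,0,-0.016,0,0,0,0,0,-0.024,0,0,0,0,0,-0.032,0,0,0,0,0,-0.04,0,0,0]'

```text
time: 14.97
tool_pos: [0.5006, 0.0022, 0.1077]
tool_rot: [3.141, 0.0, 1.681]
contact_force: [-1.2, -1.2, 4.8]
opening: 0.0005
```

jog_arm --deltas '[0,0,-0.008,0,0,0,0,0,-0.016,0,0,0,0,0,-0.024,0,0,0,0,0,-0.032,0,0,0,0,0,-0.04,0,0,0]'

```text
time: 15.38
tool_pos: [0.5008, 0.0022, 0.1038]
tool_rot: [3.141, 0.0, 1.681]
contact_force: [-0.4, -0.4, 5.7]
opening: 0.0003
```

jog_arm --deltas '[0,-0.001,-0.008,0,0,0,0,-0.002,-0.016,0,0,0,0,-0.003,-0.024,0,0,0,0,-0.004,-0.032,0,0,0,0,-0.005,-0.04,0,0,0]'

```text
time: 15.8
tool_pos: [0.5009, 0.0017, 0.0998]
tool_rot: [3.14, 0.0, 1.681]
contact_force: [-0.7, 0.2, 5.5]
opening: 0.0001
```

jog_arm --deltas '[0,-0.002,-0.008,0,0,0,0,-0.003,-0.016,0,0,0,0,-0.004,-0.024,0,0,0,0,-0.006,-0.032,0,0,0,0,-0.008,-0.04,0,0,0]'

```text
time: 16.22
tool_pos: [0.5009, 0.001, 0.0958]
tool_rot: [3.14, 0.0, 1.681]
contact_force: [-0.7, 0.7, 6.3]
opening: 0.0001
```

```bash
python3 chk.py s14; python3 - <<'E'
from h import *
# dark nut holes / tub contents: std within tub floor region and tray back
c=cv2.imread('pics/s14.png',0);b=cv2.imread('pics/s4.png',0)
d=cv2.absdiff(b,c)
for r in range(180,240,2): print(r,''.join('%x'%min(15,v//16) for v in c[r,262:385:2]))
E
```

```text
nuts (0.228, 5, -10) Rcorner (0.487, 8, 4) 16.2667 [0.50093268 0.00096327 0.09572529] [-0.33277085  0.23404079  6.61866995] [-1.600e-01 -4.036e+01 -1.882e+01  1.000e-02 -5.000e-02 -0.000e+00]
180 87778888888888898888988888886102531112532222222212988853988888
182 77888888888888888888875888877402354422222222221037886311378888
184 88888888888888888677678887777541435452222222211358871111138888
186 88888888898888867888888777778843443522232221034469950121048888
188 88888889988875788888889899999963445521232212443237930010058888
190 88888888887578899999999999999997689943121134432222610000078888
192 88888888888999999999999999999999999985312443223222230000088888
194 9899999999999999999999999999a988866555444432356377224100288888
196 88899999999999999999999999866544444454453224668888622410498888
198 88679999999999999999976544444444444433431356688776522242588888
200 66888999999998986654444444444444444222225666376545552224788888
202 88898898986755444444444444444444678411456666225547767322478888
204 99988777444444444444444444467889999945666666535667566422258888
206 988877785444444444444467889999999
[... 401 characters left out ...]
999999977556666532223788888888
220 88887777777777999999999999999999999775566666664222148888888888
222 77778887777774699999999999999997664376666666532222688888888888
224 77888876777764479999999999977382267676666664222137888888888888
226 88887751477754447999999763253198235646666532222588888888888788
228 877763111576444438a7643331121159723325665222237888888888877888
230 77773111116653333121233331111135874322532221578888888877778888
232 77787111112433333123333331111133583322222227888888887777887878
234 77888111111133333333333331111133354322222578888888777777777788
236 88888211111113333333333331111133334472226888888777777777778888
238 88888311111111333333333331111133334386378888877777777778889988
```

The tray floor looks empty and nut-like shapes show inside the tub. The stop hasn't been felt yet, at θ ≈ 0.53.

jog_arm --deltas '[0,-0.002,-0.008,0,0,0,0,-0.004,-0.016,0,0,0,0,-0.006,-0.024,0,0,0,0,-0.008,-0.032,0,0,0,0,-0.01,-0.04,0,0,0]'

```text
time: 16.68
tool_pos: [0.501, 0.0001, 0.0919]
tool_rot: [3.14, 0.0, 1.681]
contact_force: [-0.0, 1.1, 6.3]
opening: 0.0003
```

jog_arm --deltas '[0,-0.002,-0.008,0,0,0,0,-0.004,-0.016,0,0,0,0,-0.006,-0.024,0,0,0,0,-0.008,-0.032,0,0,0,0,-0.01,-0.04,0,0,0]'

```text
time: 17.1
tool_pos: [0.5012, -0.001, 0.088]
tool_rot: [3.14, 0.0, 1.681]
contact_force: [0.1, 1.0, 8.0]
opening: 0.0007
```

jog_arm --deltas '[0,-0.001,-0.005,0,0,0,0,-0.002,-0.01,0,0,0,0,-0.003,-0.015,0,0,0,0,-0.003,-0.015,0,0,0,0,-0.003,-0.015,0,0,0]'

```text
time: 17.52
tool_pos: [0.5013, -0.0013, 0.0871]
tool_rot: [3.139, 0.0, 1.681]
contact_force: [-3.0, 1.7, 11.4]
opening: 0.0004
```

The push is rising by about 4 N per mm, so this is the stop. I'll add a touch more and hold.

jog_arm --deltas '[0,0,-0.004,0,0,0,0,0,-0.004,0,0,0,0,0,-0.004,0,0,0,0,0,-0.004,0,0,0,0,0,-0.004,0,0,0]'

```text
time: 17.93
tool_pos: [0.5014, -0.0012, 0.0868]
tool_rot: [3.139, 0.0, 1.681]
contact_force: [-1.8, 1.3, 11.4]
opening: 0.0004
```

jog_arm --deltas '[0,0,0,0,0,0,0,0,0,0,0,0,0,0,0,0,0,0,0,0,0,0,0,0,0,0,0,0,0,0]'

```text
time: 18.35
tool_pos: [0.5014, -0.0011, 0.0868]
tool_rot: [3.139, 0.0, 1.681]
contact_force: [-2.5, 2.3, 12.4]
opening: 0.0003
```

```bash
python3 chk.py s15; python3 - <<'E'
from h import *
c=cv2.imread('pics/s15.png',0)
for r in range(182,226): print(r,''.join('%x'%min(15,v//12) for v in c[r,320:384]))
E
```

```text
nuts (0.271, 11, 14) Rcorner (0.497, 8, 3) 18.4 [ 0.50136677 -0.00113576  0.08678477] [-1.3527213   1.76300754 12.1750143 ] [-8.600e-01 -3.739e+01 -1.749e+01 -2.300e-01 -5.800e-01 -1.000e-02]
182 01223665201112347a97533333333333334332126bbbbb9752121247abbbbbbb
183 10124675312211234653333333333333334221148bbbb942222222137bbbbbbb
184 2002446754553112333333333333333333211148abbba522222222114abbbbbb
185 520243467655531233333333333333333211357bcccc9202222222115bbbbbbb
186 652134456765684333333333333333321113468bcccb7101222221016cbbbbbb
187 864246644676684333333333333333111356656abccb5000122110016bbbbbbb
188 a6536665447765333333333323332112456664469bcc4000011000027bbbbbaa
189 b85366665357731333466334643211355666432359bb4000000000039bbbaabb
190 cb6366665555731233455334531124566554333235892000000000049bbabbbb
191 cb96666568a753212333333321135565543333332356300000000005abbbbbbb
192 ccba66689bba85441233332202456654433322233235531000000016bbbbbbbb
193 ccccaabbbcccb9554122221135565543577533465323453100000016bbbbbbbb
194 cccccccccccccb9653211124566544457887569aa632345310000038bbbbbbbb
195 ccccccc
[... 1427 characters left out ...]
bbbbabbbbb
216 cccccccccccccccccccccccccccccccccccca88643222222247aabbbbbbbbbbb
217 cccccccccccccccccccccccccccccccca99988643222222347abbbbbbbbbbbbb
218 bcccccccccccccccccccccddcba999998777554222222247aabbbbbbbbbbbbbb
219 ccccccccccccccccdccba99999877777888643222222247abbbabbbbbbbbbbbb
220 ccccccccccddca9999998777788888888654223232236aabbbabbbbbbbbbbbbb
221 cccddcca999988887778888888888888643222222247abbbbbbbbbbbbbbbbbbb
222 aa99988788655799888888888888886542222222358abbaabbbbbbbbbbbbbbbb
223 668433359a8658a988888888888886432222222479abaabbbbbbbbbbbbbbbbaa
224 35b832248a998998888888888887642223322347abbbbbbbbbbbbbbbbbbbaaaa
225 26cb83236999997788888888886432222222479aaabbbbbbbbbbbbbbbbaaaaaa
```

Three nut shapes are clear in the tub, near (357,196), (366,203) and (357,208). I'll look for the fourth with the wrist view, numerically.

```bash
python3 - <<'E'
from h import *
q,w=snap('wrist','w16.png'); g=cv2.cvtColor(w,cv2.COLOR_RGB2GRAY)
o=np.array([.5618,-.1]);a=np.radians(96.3);ux=np.array([np.cos(a),np.sin(a)]);uy=np.array([-ux[1],ux[0]])
for x in(.07,.1,.14,.214): print(x,[proj(q,[*(o+x*ux+y*uy),.003]).round(0).tolist() for y in(.047,-.047)])
for r in range(30,245,4): print(r,''.join('%x'%min(15,v//12) for v in g[r,290:480:2]))
E
```

```text
0.07 [[324.0, 240.0], [437.0, 240.0]]
0.1 [[324.0, 206.0], [441.0, 206.0]]
0.14 [[325.0, 156.0], [447.0, 156.0]]
0.214 [[325.0, 52.0], [458.0, 52.0]]
30 aaabbbbbccccbcc99999aaa9aaaa9a9aaaaaaaaaaa844444300000000000000000007cbbbbbbbbbbbbbbbbaaaaaaaaa
34 aaabbbbbbbccccc99999999999999999999989889888888888888888888888888877887787777777777777777777777
38 aaabbbbbcccccbc99623332333332333332233323332333332333333333333333332233222322222222222232223222
42 aaabbbbbccccccb996333333322333323567aabccccccba942333333333222222222233333333333333323333333333
46 aabbbbbbccccccb999aa999a99999998aaaa99bbbbbbbbbc66666665568a9aa9999a844444444443344433343333433
50 aaabbbbbccccccb89999999999989899aaaaaabbbbbbbbcb667888888889a9999999a78777877777777843333333433
54 aaaabbbccccccbb99999999999998989999999bbbbbbbbba668888888888aa9999999a7788777787777833343333333
58 aaaabbbccccccbb99999999999998889a99aaabbbbbbbbb96688888888889aaaaaaaaa7787787777777633344333333
62 aaaabbbcccccccb99999998999998889a9999abbbbbbbbb866888888888899999999999777777777777533333333433
66 aaaabbbccccccbb99999999989888999aaaaabbbbbbbbbc766888888
[... 3731 characters left out ...]

218 bbbccccccccccc98888888888888888888888888888888888888888877788788777787787753333333433588bbbbbbb
222 bcdddddddddddddddddddddddddddddcbdd788888888888888887888888887777877777778444343333587cdccddddd
226 bbddddddddddddddddddddddddddddddcdd888888888888888778787888877777777877787333443477777cdcccdddd
230 bbdddddddddddddddcddddddddddddddbdd9888888888887787887878887877787777777763333777777779ddccdddd
234 bcddddddddddddddcdddddddddddddddcdddeeeedeeeedddeddddddeedddeddddddddddddddd77777777776ddcccddd
238 bcddddddddddddddccddddddddddddddbdddddddddddddcdddddccddddcddddcdcddddcdcdcd87778777777ccdccddd
242 bcddddddddd866eddde66acdddddddddadddddddddddddddddddccddddccdddcdccdddddddcca7777777777bddbcddd
```

The wrist view shows two nuts on edge against each other (columns 352–384, rows 40–100). A third is at (418, 75) and a fourth lies flat at (414, 107), so all four are in the tub. The tray has been pressed at about 12 N for more than 0.8 s, so I'll let it up slowly along the arc.

jog_arm --deltas '[0,0.005,0.02,0,0,0,0,0.01,0.04,0,0,0,0,0.015,0.06,0,0,0,0,0.02,0.08,0,0,0,0,0.023,0.1,0,0,0]'

```text
time: 18.87
tool_pos: [0.501, 0.0012, 0.0961]
tool_rot: [3.14, -0.0, 1.681]
contact_force: [-0.4, 2.2, 5.8]
opening: 0.0003
```

jog_arm --deltas '[0,0.002,0.02,0,0,0,0,0.004,0.04,0,0,0,0,0.006,0.06,0,0,0,0,0.008,0.08,0,0,0,0,0.01,0.1,0,0,0]'

```text
time: 19.28
tool_pos: [0.5008, 0.0025, 0.106]
tool_rot: [3.14, -0.001, 1.681]
contact_force: [-0.6, 3.1, 4.9]
opening: 0.0003
```

jog_arm --deltas '[0,0,0.02,0,0,0,0,0,0.04,0,0,0,0,0,0.06,0,0,0,0,0,0.08,0,0,0,0,0,0.1,0,0,0]'

```text
time: 19.7
tool_pos: [0.5007, 0.0028, 0.1159]
tool_rot: [3.141, -0.001, 1.681]
contact_force: [0.6, 5.8, 4.6]
opening: 0.0001
```

jog_arm --deltas '[0,-0.001,0.02,0,0,0,0,-0.002,0.04,0,0,0,0,-0.003,0.06,0,0,0,0,-0.004,0.08,0,0,0,0,-0.006,0.1,0,0,0]'

```text
time: 20.12
tool_pos: [0.5007, 0.0019, 0.1259]
tool_rot: [3.141, -0.001, 1.681]
contact_force: [-0.2, 5.0, 5.3]
opening: 0.0008
```

jog_arm --deltas '[0,-0.003,0.02,0,0,0,0,-0.006,0.04,0,0,0,0,-0.01,0.06,0,0,0,0,-0.014,0.08,0,0,0,0,-0.018,0.1,0,0,0]'

```text
time: 20.53
tool_pos: [0.5006, -0.0006, 0.1359]
tool_rot: [3.141, 0.0, 1.681]
contact_force: [0.4, 4.2, 5.7]
opening: -0.0002
```

jog_arm --deltas '[0,-0.005,0.015,0,0,0,0,-0.01,0.03,0,0,0,0,-0.014,0.045,0,0,0,0,-0.018,0.06,0,0,0,0,-0.022,0.07,0,0,0]'

```text
time: 20.95
tool_pos: [0.5006, -0.0028, 0.1429]
tool_rot: [3.141, 0.0, 1.681]
contact_force: [0.4, 3.1, 4.7]
opening: 0.0003
```

Contact still holds at about 5 N. I'll ease up the last 6 mm slowly, then rise clear.

jog_arm --deltas '[0,-0.003,0.01,0,0,0,0,-0.006,0.02,0,0,0,0,-0.009,0.03,0,0,0,0,-0.012,0.04,0,0,0,0,-0.015,0.05,0,0,0]'

```text
time: 21.37
tool_pos: [0.5006, -0.0044, 0.1477]
tool_rot: [3.141, 0.0, 1.681]
contact_force: [2.1, 0.2, 4.0]
opening: 0.0005
```

jog_arm --deltas '[0,0,0.005,0,0,0,0,0,0.01,0,0,0,0,0,0.015,0,0,0,0,0,0.02,0,0,0,0,0,0.025,0,0,0]'

```text
time: 21.78
tool_pos: [0.4997, -0.0041, 0.1497]
tool_rot: [-3.14, -0.0, 1.681]
contact_force: [-0.3, 0.4, -0.6]
opening: 0.0005
```

jog_arm --deltas '[0,0,0.01,0,0,0,0,0,0.02,0,0,0,0,0,0.04,0,0,0,0,0,0.07,0,0,0,0,0,0.1,0,0,0]'

```text
time: 22.2
tool_pos: [0.5003, -0.0041, 0.1603]
tool_rot: [-3.141, -0.0, 1.681]
contact_force: [0.4, -0.0, 0.7]
opening: 0.0008
```

Clear of the rim. I'll lift away and back towards −y, out of the top view, then check.

jog_arm --deltas '[0,0,0.3,0,0,0,0,0,0.6,0,0,0,0,0,1.0,0,0,0,0,0,1.0,0,0,0]'

```text
time: 22.53
tool_pos: [0.5035, -0.0045, 0.2677]
tool_rot: [3.129, 0.003, 1.681]
contact_force: [0.7, -0.9, 0.8]
opening: 0.0004
```

jog_arm --deltas '[-0.3,-1.0,0.2,0,0,0,-0.3,-1.0,0.2,0,0,0,-0.3,-1.0,0.2,0,0,0,-0.3,-1.0,0.2,0,0,0]'

```text
time: 22.87
tool_pos: [0.4699, -0.1078, 0.2814]
tool_rot: [3.14, 0.003, 1.678]
contact_force: [0.7, 0.5, -0.7]
opening: 0.0003
```

jog_arm --deltas '[-0.3,-1.0,0,0,0,0,-0.3,-1.0,0,0,0,0,-0.3,-1.0,0,0,0,0,-0.3,-1.0,0,0,0,0]'

```text
time: 23.2
tool_pos: [0.4395, -0.2073, 0.2799]
tool_rot: [-3.141, 0.001, 1.677]
contact_force: [0.4, 0.2, 0.2]
opening: 0.0004
```

jog_arm --deltas '[-0.3,-1.0,0,0,0,0,-0.3,-1.0,0,0,0,0,-0.3,-1.0,0,0,0,0,-0.3,-1.0,0,0,0,0]'

```text
time: 23.53
tool_pos: [0.4097, -0.3069, 0.2797]
tool_rot: [-3.141, 0.001, 1.678]
contact_force: [-0.7, 0.4, -0.2]
opening: 0.0005
```

```bash
python3 chk.py s20; python3 - <<'E'
from h import *
t,im=snap('top','t20.png'); c=cv2.cvtColor(im,cv2.COLOR_RGB2GRAY); a=cv2.imread('pics/top0.png',0); S=cv2.imread('pics/s20.png',0); s4=cv2.imread('pics/s4.png',0)
def m(A,B,b):
    x0,y0,x1,y1=b; _,v,_,l=cv2.minMaxLoc(cv2.matchTemplate(B[y0-8:y1+8,x0-8:x1+8],A[y0:y1,x0:x1],5)); return round(v,3),l[0]-8,l[1]-8
for n,b in dict(trayfront=(288,178,345,232),wrench=(297,262,362,280),driver=(386,282,456,298),mug=(432,206,474,238),spray=(247,108,280,150),tape=(194,142,230,176),jar=(350,122,376,152),wood=(285,127,335,157)).items(): print(n,m(a,c,b))
print('tub corner scene',m(s4,S,(350,182,378,210)))
print('top nuts in tub:');
for r in range(190,236): print(r,''.join('%x'%min(15,v//12) for v in c[r,255:300]))
print('scene tub')
for r in range(182,226): print(r,''.join('%x'%min(15,v//12) for v in S[r,330:384]))
E
```

```text
nuts (0.527, 0, 0) Rcorner (0.914, 0, 0) 23.5833 [ 0.41023274 -0.30488885  0.27969319] [ 0.10770287  0.59661894 -0.22879324] [-1.680e+00 -4.015e+01 -2.637e+01 -2.500e-01 -4.000e-02 -2.600e-01]
trayfront (0.898, 0, 0)
wrench (0.979, 0, 0)
driver (0.578, -8, 5)
mug (0.282, 0, 0)
spray (0.998, 0, 0)
tape (0.999, 0, 0)
jar (0.997, 0, 0)
wood (0.995, 0, 0)
tub corner scene (0.919, 0, 0)
top nuts in tub:
190 ccccccccccccccccccccccccccccccbcbbcbcfeeeeeee
191 cccccccccccccccccccccccbccbccccbbcbbcfeeeeeee
192 cccccccccccccccccccccccccccccccccccbcefeeeefe
193 ccccccccccccccccccccccccccccccbccccbcefefffee
194 cccccccccccccccccccccccccccccccccccbcdffeefef
195 bbbbbccccccccbbbbbcbbbccccbbbbbbbbbaaceeeedfe
196 aaaabbbbbbbbccbcbbbbbbaabaaa998887766aedccacc
197 bbbbbbbbbabbbaaaa998888776656544443347a999898
198 bbbbbbbbb988776665544544445445556666779bbbccc
199 bbbbbbbbb84443444455566677777788888888beeeeee
200 ccccbbbcb83366777778888889888898889888befeeee
201 ccccccccc83498898888888888888888888888aefeeee
202 ccccccccc933988888888888888888888888889eeeeee
203 ccccccccc943988888888888888888888888889efeee
[... 3507 characters left out ...]
ddedb9788888888888888765555676432222222379aaaaaabbb
215 dddddca878888888888888888777776643223222247abbbaabbbbb
216 ddeda977888888888888888888888643222222247aabbbabbbbbbb
217 eed9578888888888888888888888643223222347abbbbbbbbbbbbb
218 ea832688888888888888888888654222222247aabbbbabbbbbbbbb
219 9420388888888888888888888643222222247abbbabbbbbbbbbbbb
220 40025888888888888888888654222222236aabbaabbbbbbbbbbbbb
221 5336898888888888888888642222222247abbaabbbbbbbbbbbbbbb
222 6447a9888888888888886542222222348abbabbbbbbbbbbbbbbbbb
223 8658a988888888888886432222222379abaabbbbbbbbbbbbbbbbaa
224 998998888888888887642223222347abaaabbbbbbbbbbbbbbaaaaa
225 99997788888888886432232222379aababbbbbbbbbbbbbbbaaaaaa
```

The top view shows four nuts in the tub: a flat one at (279, 208), one on edge at (270, 209), and a pair at (268–278, 217–222). The tray is level with zero shift, and the tub and most bystanders are unmoved. In this view the arm hides the mug and the screwdriver, so I'll check those in the scene view and then hand in.

```bash
python3 - <<'E'
from h import *
a=cv2.imread('pics/scene0.png',0);c=cv2.imread('pics/s20.png',0)
for n,(x0,y0,x1,y1) in dict(mug=(160,255,206,308),driver=(150,202,226,238),wrench=(250,174,308,207)).items():
    _,v,_,l=cv2.minMaxLoc(cv2.matchTemplate(c[y0-8:y1+8,x0-8:x1+8],a[y0:y1,x0:x1],5)); print(n,round(v,3),l[0]-8,l[1]-8)
s=robot.observe(); print(s['time'],s['tool_pos'],s['contact_force'])
print(robot.hand_in())
E
```

```text
mug 1.0 0 0
driver 1.0 0 0
wrench 0.999 0 0
23.6333 [ 0.4105949  -0.3036941   0.27986907] [-0.23789682  0.82038824 -0.70941224]
the job is handed in; nothing more can be done
None
```

The job is done and handed in at about 24 s; the hand-in gives no verdict.

- **Placing the tub:** I gripped the tub by its lug, turned it 33° and set it ahead of the stand's base plate, under the tray's open end.
- **Pressing and holding:** I pressed the left rim down until the force rose by about 4 N per mm at roughly 0.6 rad of tilt. I held it there at about 12 N for 0.8 s; the highest reading was 12.4 N, against the 22 N limit.
- **Letting the tray up:** I brought the tray up along its arc at about 0.25 rad/s, with the fingers in contact until it was level.

**Last checks:**
- **Nuts:** all four are in the tub, read from pixel values in the top view.
- **Tray and tub:** the tray is back level and the tub has not moved, both within a pixel.
- **Bystanders:** none of the seven shifted by a pixel. The arm hid the mug and screwdriver in the top view, so I checked those two in the scene view.
- **Robot:** it is clear of everything and feels no contact.

**What disagreed:**
- **Fingertips:** when shut, they touched the rim about 30 mm lower in TCP height than the nominal 11 mm tip offset implies. I found contact by feel, and lost a few seconds doing it.
- **Wrist camera:** its calibration was about 3–7 px off from the fixed cameras.

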